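Seat the keyed drive hub on a potter's wheel gearbox

TASK

Fit the aluminium hub that has the tab inside its bore onto the upright shaft of the potter's wheel gearbox: put it over the shaft the way up it lies, rest it lightly on the end of the thick keyed part and turn it by feel until its tab drops into the keyway, then bring it fully home on the shoulder and let go. Never force it down while the tab is riding on the shaft, and leave everything else on the bench where it is.

Things in the scene. Friction and masses are not known exactly. Their poses are not given: they have to be found in the camera images.
- hub: Aluminium hub, about 150 g: ring 30 mm tall, 60 mm outside, with two parallel flats 52 mm apart (30 mm long, full height) to grip across; bore 36 mm, chamfered 2.5 mm at the lower end, with ONE tab inside. Origin: on the axis at the underside. z up along the axis, +x from the axis towards the tab; flats face +y and -y. Starts flat on the bench, correct end down.
- hub_tab (a point): Inner end of the hub's tab, at mid-height. The tab is 6 mm wide, reaches in to 13.5 mm from the hub's axis and stands from 14 to 27 mm above the hub's underside.
- drive: Gearbox fixed to the bench: grey base 176 x 136 x 12 mm, housing 150 x 116 mm with top at 60 mm, on it a 68 mm disc 4 mm thick; blue motor 68 mm thick on the +x side, 75 to 202 mm from the shaft axis, its black box 84 mm high. Origin: on the bench under the shaft axis; z up, +x towards the motor. The shaft does not turn under torques below 3 N m.
- shoulder (a point): Centre of the flat round shoulder (48 mm wide) on which the hub must end up resting, on the shaft axis, 74 mm above the bench. With the tab out of line with the keyway the hub stops with its underside 14 mm above it; within about 0.06 rad of the keyway it drops freely home. More than 40 N between hub and gearbox damages the tab.
- keyed_end (a point): Centre of the upper end of the thick keyed part, on the shaft axis, 28 mm above the shoulder. This part is 34 mm wide (1 mm play all round in the hub's bore), with one keyway 8 mm wide along its full height, cut in to 11.5 mm from the axis. The keyway faces drive +x only roughly: up to 0.85 rad either way, not measured; see it from above or find it by feel.
- shaft_top (a point): Top end of the shaft, on its axis, 50 mm above the shoulder and 124 mm above the bench. The pilot above the keyed part is 22 mm wide, its last 5 mm tapered to 15 mm.
- spacer: Plain spacer: same outside as the hub (60 mm, flats, 30 mm tall, 36 mm bore) but WITHOUT a tab. Not wanted; leave it. Origin at the centre of the underside.
- mug: White mug 80 mm wide, 90 mm tall; bystander, origin at the centre of its underside.
- bowl: Terracotta bowl 120 mm wide, 55 mm tall; bystander, origin at the centre of its underside.
- tin: Steel tin 60 mm wide, 45 mm tall; bystander, origin at the centre of its underside.
- oil: White bottle 52 mm wide, 130 mm tall; bystander, origin at the centre of its underside.
- wrench: Steel wrench 160 mm long lying flat; bystander.
- rib: Half-moon wooden potter's rib 80 x 40 x 7 mm lying flat; bystander, origin at the middle of its straight edge.
- brush: Brush 200 mm long lying flat; bystander.
Mind the look-alikes: they are no part of the job. What is shaped like the hub but blue, orange or yellow is not meant.

How it is judged:
By the outcome, as a careful person would: the job done as asked, in the order asked, and still so for the second after the job is handed in, with the robot touching nothing.
It also fails if it takes over 72 s, if anything falls off the work surface, if the arm or the gripper's body presses on something with over 40 N, if the wrist force passes 120 N, or if a joint passes its speed limit or range.

ROBOT

A 7-joint arm with a two-finger parallel gripper is mounted at the origin on the work surface. World frame = base frame: x ahead of the robot, y to its left, z up, the work surface at z = 0. Lengths are in m, angles in rad, forces in N, time in s.
With the tool pointing down it reaches from about 0.4 to 0.85 m from the base axis. Payload 10.4 kg.
Tool frame: the origin (TCP) lies at the very end of the fingers, on their centre line; the grasp point (between the pads) lies 19 mm behind it (r.pinch_z is the distance from the TCP to the grasp point, in m); z points along the fingers, y is the line along which they close (so a half turn about z gives the same grasp; the last joint's range is limited). The gripper opens to 87 mm and grips with 3 to 60 N. Pads are 19 mm wide; open, the fingers measure 117 mm over their backs; the gripper's body (75 mm by 190 mm) begins 51 mm behind the grasp point.
Start: joints at [1.189, 0.332, -0.065, 1.46, 0.022, 1.35, -0.088], TCP at [0.219, -0.585, 0.223] pointing down, gripper open.
Joint ranges: [-2.6, 2.6], [-0.5, 2.12], [-1.47, 1.34], [0.16, 2.42], [-1.27, 4.41], [0.06, 2.06], [-2.6, 2.6]. Speed limits (rad/s): [2.22, 2.22, 2.79, 2.79, 3.14, 3.14, 3.14].

INTERFACE

Orientations are given as a unit quaternion [x, y, z, w].
In Python, from bench import sensors, vision, r gives the robot as it stands.
- The arm moves only by the shell command python3 -m crank 'ROWS' [OPENING] [FORCE]. ROWS is JSON, a list of rows, each a list of 2 entries, a list of its own where there are three numbers: the shift along the tool's x, y, z normalised to -1 to 1, where 1 is 3 cm, then the turn about the tool's z normalised to -1 to 1, where 1 is 8 degrees. A call has 1 to 12 rows; each row shifts and turns the commanded pose from where the row before left it, along the tool's axes as they then stand; what a row does not reach is not made up. A row lasts 1/8 s, in which the tool goes at most 62.5 mm and 10.7 degrees, less where a joint would pass 70% of its speed; a pose out of reach is approached as far as the arm can. A call with a number of a shift or a turn outside -1 to 1 is refused whole. A call with a gripper value outside its range is refused whole. OPENING is the opening, from 0 (shut) to 1 (fully open), set as the call begins (- or left out, the last holds). The fingers move at their own pace and stop on an object; FORCE is the grip in N (left out, the last holds). Time passes only in rows, so rows that do not move let the fingers close. It gives the time, the measured TCP pose, the force, the opening and the grip force at its end, in the units of the state.
- sensors.read_state(): the state, without advancing time (a new reading comes with each control period).
- vision.camera(name): name is "scene" or "top" or "wrist"; returns the picture (420x560x3 uint8, red, green, blue); there is no depth.
- vision.camera_model(name): a dict with "vertical_fov" (degrees; the focal length in pixels is half the picture's height over the tangent of half this angle, whatever the lens; pixels are square), "cx", "cy" (the principal point, pixels), "camera_from_world" (4x4, takes a point from world to camera coordinates); the wrist camera has in their place "hand_eye" (4x4, takes a point from camera to tool coordinates, whose origin is the TCP and whose axes are the flange's). Camera axes: x right, y down, z forward; pixel columns grow to the right and rows downward; lengths in m; the calibration is good to about 2 mm. A picture is of the moment at which its call begins: read the wrist's pose just before it. camera_model takes no time and is no camera call.
- r.close_job(): hands the job in; it is judged then, once.
The state is a dict: "time": time; "joint_positions": joint angles; "joint_vel": joint speeds; "joint_torque": joint torques, N m; "ee_pos": TCP position; "eef_rot": TCP orientation; "ft_force": force on the tool from outside, world axes, zero at the start; "torque": the same for the moment, N m; "width": finger opening in m; "grip_force": force on a finger pad.
Only numpy, scipy, OpenCV 4.12 (cv2) and the standard library are available. Lean on these libraries where they do the work, as an engineer would, in place of code of your own. Each camera call takes 0.05 s, during which the arm holds its last target. There are 200 camera calls.

## Working session

There is one attempt and no reset: what is moved stays moved. The work goes in short steps, Python scripts to look and compute and a shell command to move; the robot and the scene stay as the last step left them, time stands still between calls to the robot, and variables do not carry over. Pictures are saved under pics/ and viewed, at most 10 in all, crops included, and the job is handed in when it is done.

```bash
mkdir -p pics; ls; python3 - <<'E'
from bench import sensors, vision, r
import cv2,numpy as np
for n in("scene","top"):
    cv2.imwrite(f"pics/{n}0.png",cv2.cvtColor(vision.camera(n),cv2.COLOR_RGB2BGR))
np.set_printoptions(precision=4,suppress=True)
for n in("scene","top","wrist"): print(n,vision.camera_model(n))
s=sensors.read_state();print(s)
E
```

```text
pics
scene {'vertical_fov': 57.91300460121421, 'cx': 280.3495862650411, 'cy': 212.17075607853022, 'camera_from_world': array([[ 0.4533,  0.8914,  0.0021, -0.2366],
       [ 0.6964, -0.3526, -0.6251, -0.3422],
       [-0.5564,  0.2848, -0.7806,  1.2975],
       [ 0.    ,  0.    ,  0.    ,  1.    ]])}
top {'vertical_fov': 45.49240262969896, 'cx': 277.31811846427763, 'cy': 216.21650863076343, 'camera_from_world': array([[ 0.0086, -0.9999, -0.0107, -0.0211],
       [-0.9989, -0.0081, -0.0471,  0.533 ],
       [ 0.047 ,  0.0111, -0.9988,  1.3675],
       [ 0.    ,  0.    ,  0.    ,  1.    ]])}
wrist {'vertical_fov': 66.66728251880754, 'cx': 279.11173669570326, 'cy': 210.9393642192005, 'hand_eye': array([[ 0.0011, -0.9528, -0.3035,  0.0839],
       [ 1.    ,  0.0009,  0.0009,  0.0012],
       [-0.0005, -0.3035,  0.9528, -0.1628],
       [ 0.    ,  0.    ,  0.    ,  1.    ]])}
{'time': 0.1, 'joint_positions': array([ 1.1894,  0.3328, -0.0647,  1.4608,  0.0216,  1.3499, -0.0885]), 'joint_vel': array([ 0.001 , -0.0001,  0.0025, -0.001 ,  0.0004,  0.001 , -0.0006]), 'joint_torque': array([  0.0023, -62.4544,   0.0251, -39.0715,  -0.0614,   0.0365,
         0.0001]), 'ee_pos': array([ 0.2194, -0.5849,  0.2218]), 'eef_rot': array([ 0.9839,  0.1785, -0.0002, -0.0006]), 'ft_force': array([ 0.1238, -0.1378,  0.4065]), 'torque': array([ 0.0578, -0.0146,  0.0695]), 'grip_force': 0.0, 'width': 0.08687733799099506}
```

View pics/top0.png

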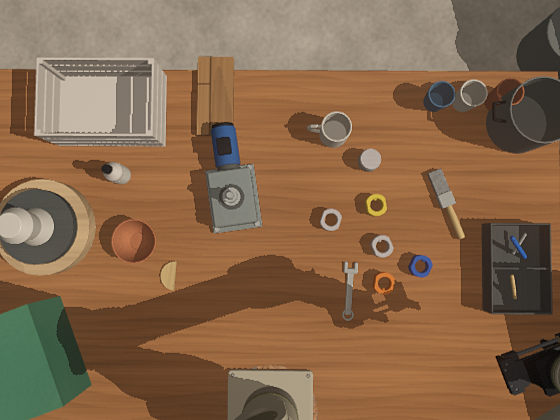

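The overview shows two grey ring candidates, at (331,219) and (382,246). The gearbox is at (232,197) with its motor at (226,145). The yellow, orange and blue rings are look-alikes. Next I'll enlarge both grey rings and the shaft.

```bash
python3 - <<'E'
import cv2,numpy as np
t=cv2.imread("pics/top0.png")
def c(u,v,h=20): return cv2.resize(t[v-h:v+h,u-h:u+h],(390,390),interpolation=cv2.INTER_CUBIC)
a=np.hstack([c(331,219),c(382,246)])
cv2.imwrite("pics/rings.png",a)
E
```

```text
(no output)
```

View pics/rings.png

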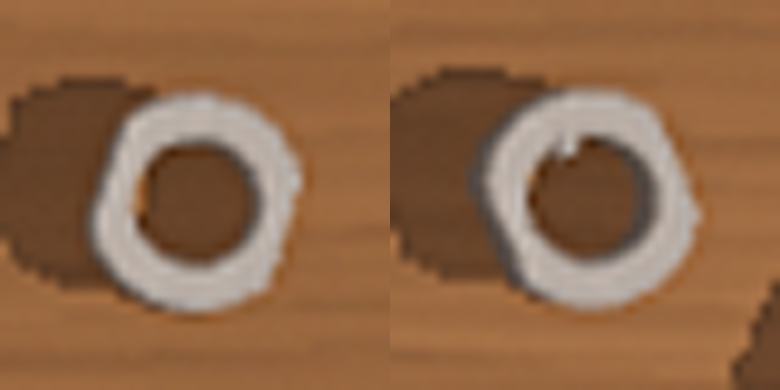

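The ring at (382,246) has the tab, visible at about (380,241) inside its bore. The ring at (331,219) has a plain bore, so it is the spacer. The hub is therefore (382,246), and I'll turn its pixels into world positions.

```bash
cat > h.py <<'E'
from bench import sensors, vision, r
import cv2,numpy as np
from scipy.spatial.transform import Rotation as R
np.set_printoptions(precision=4,suppress=True)
def ray(name,uv,z,s=None):
    m=vision.camera_model(name); f=210/np.tan(np.radians(m["vertical_fov"])/2)
    d=np.array([(uv[0]-m["cx"])/f,(uv[1]-m["cy"])/f,1])
    if name=="wrist":
        T=np.eye(4);T[:3,:3]=R.from_quat(s["eef_rot"]).as_matrix();T[:3,3]=s["ee_pos"];T=T@m["hand_eye"]
    else: T=np.linalg.inv(m["camera_from_world"])
    o=T[:3,3];d=T[:3,:3]@d
    return o+d*(z-o[2])/d[2]
def proj(p,s):
    m=vision.camera_model("wrist"); f=210/np.tan(np.radians(m["vertical_fov"])/2)
    T=np.eye(4);T[:3,:3]=R.from_quat(s["eef_rot"]).as_matrix();T[:3,3]=s["ee_pos"];T=T@m["hand_eye"]
    q=np.linalg.inv(T)@np.append(p,1);return f*q[:2]/q[2]+[m["cx"],m["cy"]]
def yaw(s): x=R.from_quat(s["eef_rot"]).as_matrix()[:,0];return np.arctan2(x[1],x[0])
def rows(p,s):  # shift to world p in tool axes, in units of 3cm
    return R.from_quat(s["eef_rot"]).as_matrix().T@(np.array(p)-s["ee_pos"])/0.03
def look(fn):
    s=sensors.read_state();im=vision.camera("wrist");cv2.imwrite(fn,cv2.cvtColor(im,cv2.COLOR_RGB2BGR))
    return s
E
python3 - <<'E'
from h import *
s=sensors.read_state()
h=ray("top",(382.5,246.3),.03);t=ray("top",(380.3,240.9),.027);print("hub",h,t,np.arctan2(*(t-h)[1::-1]))
print("spacer",ray("top",(331,219),.03))
print("shaft",ray("top",(231.5,196),.124), ray("top",(232,197),.1),"motor",ray("top",(223,125),.068))
print("wrench",ray("top",(350,290),0),"blue",ray("top",(421,266),.03),"or",ray("top",(384,283),.03),"yel",ray("top",(376,205),.03))
print("yaw",yaw(s),rows([h[0],h[1],s["ee_pos"][2]],s))
E
```

```text
hub [ 0.4532 -0.3022  0.03  ] [ 0.4677 -0.2968  0.027 ] 0.3520417371769116
spacer [ 0.526  -0.1627  0.03  ]
shaft [0.5784 0.0989 0.124 ] [0.5779 0.1001 0.1   ] motor [0.7732 0.1299 0.068 ]
wrench [ 0.3318 -0.2186  0.    ] blue [ 0.401  -0.4058  0.03  ] or [ 0.3544 -0.3061  0.03  ] yel [ 0.565  -0.2847  0.03  ]
yaw 0.3588406983164508 [10.6067 -6.0861  0.0067]
```

View pics/scene0.png

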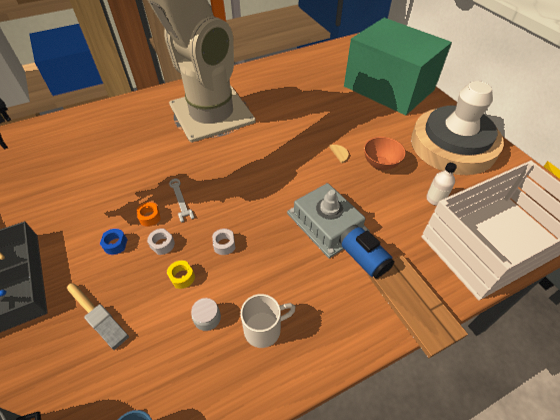

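The scene view agrees with the top view: the hub is at (161,241), the spacer at (223,241) and the gearbox shaft at (329,200). I'll go above the hub.

```bash
python3 -m crank '[[[0.97,-0.55,0],0],[[0.97,-0.55,0],0],[[0.97,-0.55,0],0],[[0.97,-0.55,0],0],[[0.97,-0.55,0],0],[[0.97,-0.55,0],0],[[0.97,-0.55,0],0],[[0.97,-0.55,0.4],0],[[0.97,-0.55,0.5],0],[[0.97,-0.55,0.5],0],[[0.9,-0.55,0.5],0],[[0,0,0],0]]' 1
python3 - <<'E'
from h import *
s=look("pics/w1.png");print(s["ee_pos"],yaw(s),proj([.4532,-.3022,.03],s))
E
```

```text
time: 1.6
ee_pos: [0.4543, -0.3007, 0.1641]
eef_rot: [0.984, 0.181, -0.001, -0.001]
ft_force: [-0.2, -0.9, -0.7]
width: 0.0867
grip_force: 0.0
[ 0.4543 -0.3007  0.1641] 0.3631762171910234 [279.0393 201.8721]
```

View pics/w1.png

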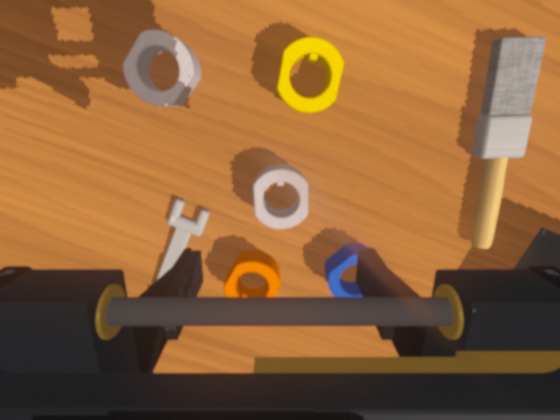

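The hub is at (281,197) with its tab at (280,182), next to the spacer at (162,67). One crop will give the exact centre and yaw.

```bash
python3 - <<'E'
import cv2
t=cv2.imread("pics/w1.png")[155:240,235:325]
cv2.imwrite("pics/w1c.png",cv2.resize(t,None,fx=7,fy=7,interpolation=cv2.INTER_CUBIC))
E
```

```text
(no output)
```

View pics/w1c.png

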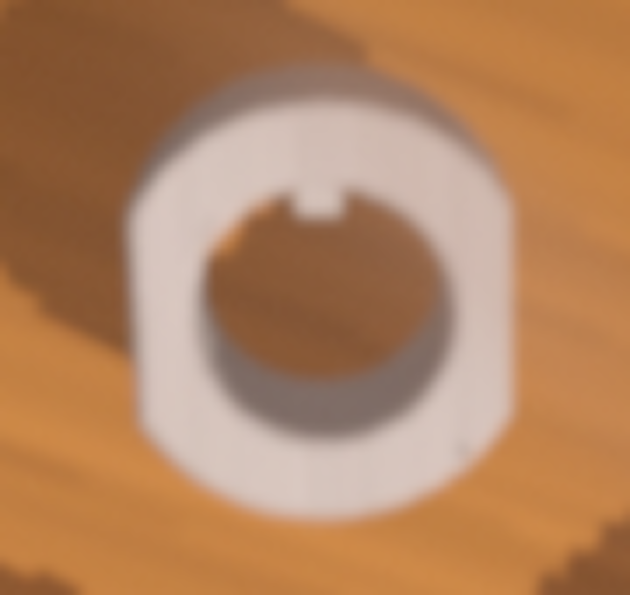

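The top face spans x 128–514 and y 98–520 in the crop, so its centre is (280.9,199.1). The flat corners and the tab are clear.

```bash
python3 - <<'E'
from h import *
s=sensors.read_state()
g=lambda u,v:ray("wrist",(235+u/7,155+v/7),.03,s)
c=g(321,309);a,b,d,e=g(128,215),g(140,412),g(514,215),g(514,412)
f=lambda v:np.arctan2(v[1],v[0])
print(c,(a+b+d+e)/4,f(a-b),f(d-e),f(g(320,205)-c),np.linalg.norm(a-d),yaw(s))
print(rows([*c[:2],.006],s),rows([*((a+b+d+e)/4)[:2],.006],s))
E
```

```text
[ 0.4555 -0.3051  0.03  ] [ 0.4548 -0.3058  0.03  ] 0.3967954177191165 0.3898523359159146 0.3728563871109357 0.052622283406391385 0.36081364729773346
[0.0351 0.1063 5.2959] [0.007  0.1203 5.2959]
```

```bash
python3 -m crank '[[[0.02,0.11,0.9],-0.18],[[0,0,0.95],0],[[0,0,0.95],0],[[0,0,0.95],0],[[0,0,0.85],0],[[0,0,0.5],0],[[0,0,0.2],0],[[0,0,0],0]]' 1; python3 -m crank '[[[0,0,0],0],[[0,0,0],0],[[0,0,0],0],[[0,0,0],0],[[0,0,0],0],[[0,0,0],0]]' 0 25
```

```text
time: 2.65
ee_pos: [0.4553, -0.3069, 0.0069]
eef_rot: [0.982, 0.191, 0.0, 0.0]
ft_force: [0.7, 1.1, -0.0]
width: 0.0871
grip_force: 0.0
time: 3.4
ee_pos: [0.4552, -0.3063, 0.0066]
eef_rot: [0.982, 0.191, -0.0, -0.0]
ft_force: [-1.1, 2.2, 2.8]
width: 0.0518
grip_force: 25.0
```

```bash
python3 -m crank '[[[0,0,-0.4],0],[[0,0,-1],0],[[0,0,-1],0],[[0,0,-1],0],[[0,-0.3,-1],0],[[0.3,-0.6,-1],0],[[0.5,-0.9,-1],0],[[0.6,-0.98,0],0],[[0.6,-0.98,0],0],[[0.6,-0.98,0],0],[[0.6,-0.98,0],0],[[0.6,-0.98,0],0]]' 0 25; python3 -m crank '[[[0.6,-0.98,0],0],[[0.6,-0.98,0],0],[[0.6,-0.9,0],0],[[0.6,-0.7,0],0],[[0.5,-0.5,0],0],[[0.2,-0.2,0],0],[[0,0,0],0],[[0,0,0],0]]'
python3 - <<'E'
from h import *
s=look("pics/w2.png");print(s["ee_pos"],yaw(s),s["width"],s["ft_force"])
for z in(.074,.102,.124):print(proj([.578,.099,z],s))
E
```

```text
time: 4.9
ee_pos: [0.4857, -0.0764, 0.1992]
eef_rot: [0.982, 0.191, 0.0, 0.0]
ft_force: [0.4, -0.8, -2.2]
width: 0.052
grip_force: 25.0
time: 5.9
ee_pos: [0.5239, 0.0748, 0.1986]
eef_rot: [0.982, 0.19, -0.0, 0.0]
ft_force: [-0.3, -0.4, -1.7]
width: 0.0516
grip_force: 25.0
[0.5239 0.0748 0.1986] 0.3826801962604655 0.05160160003249377 [-0.2686 -0.3618 -1.7187]
[274.8807 138.4819]
[274.4776 141.556 ]
[274.0963 144.464 ]
```

View pics/w2.png

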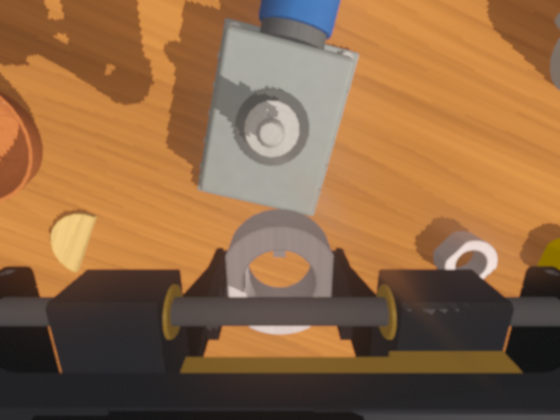

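The hub is held with its tab visible at (281,252), and the shaft is at about (271,131). I'll enlarge the shaft to find the keyway.

```bash
python3 - <<'E'
import cv2
t=cv2.imread("pics/w2.png")[85:173,224:324]
t=cv2.resize(t,None,fx=6,fy=6,interpolation=cv2.INTER_CUBIC)
cv2.imwrite("pics/w2c.png",cv2.convertScaleAbs(t,alpha=1.4,beta=-90))
E
```

```text
(no output)
```

View pics/w2c.png

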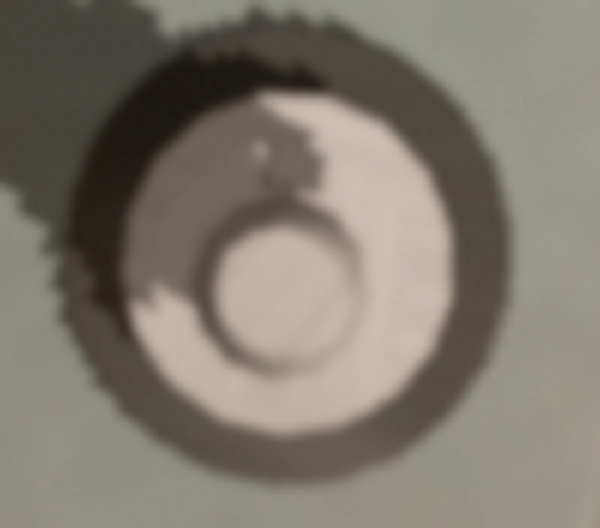

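The crop shows the shoulder centred at (290,265) and the pilot top at about (286,297). A notch-like dark patch with straight sides spans roughly x 265–325, y 150–192. That looks like the keyway, facing image-up with a slight lean to the right, which is close to the tool's x direction. Now the axis position.

```bash
python3 - <<'E'
from h import *
s=sensors.read_state()
g=lambda u,v,z:ray("wrist",(224+u/6,85+v/6),z,s)
c=g(289.5,265,.074);print(c,g(287,250,.064),g(286,297,.124))
u=g(288.5,280,.102);k=g(295,172,.102);print(u,np.arctan2(*(k-u)[1::-1]),np.linalg.norm(k-u))
print("drive yaw",[np.arctan2(*(ray("wrist",a,.06,s)-ray("wrist",b,.06,s))[1::-1]) for a,b in(((228,22),(202,190)),((355,52),(315,212)))])
# held hub: axis relative to tool
b=(c+g(287,250,.064)+g(286,297,.124)+u)/4;print(b,rows([*b[:2],.2],s))
t=cv2.imread("pics/w2.png",0)[105:125,255:290]
t=cv2.imread("pics/w2.png",0)[95:150,235:312]
t=cv2.resize(t,None,fx=10,fy=10,interpolation=cv2.INTER_CUBIC)
cv2.imwrite("pics/w2d.png",cv2.createCLAHE(6,(4,4)).apply(t))
E
```

```text
[0.5845 0.1041 0.074 ] [0.5858 0.1052 0.064 ] [0.5839 0.1033 0.124 ]
[0.5844 0.1036 0.102 ] 0.3152088662945423 0.013633646590101458
drive yaw [np.float64(0.1634528819760192), np.float64(0.18258702978134841)]
[0.5847 0.104  0.091 ] [ 2.2443 -0.1477 -0.0484]
```

View pics/w2d.png

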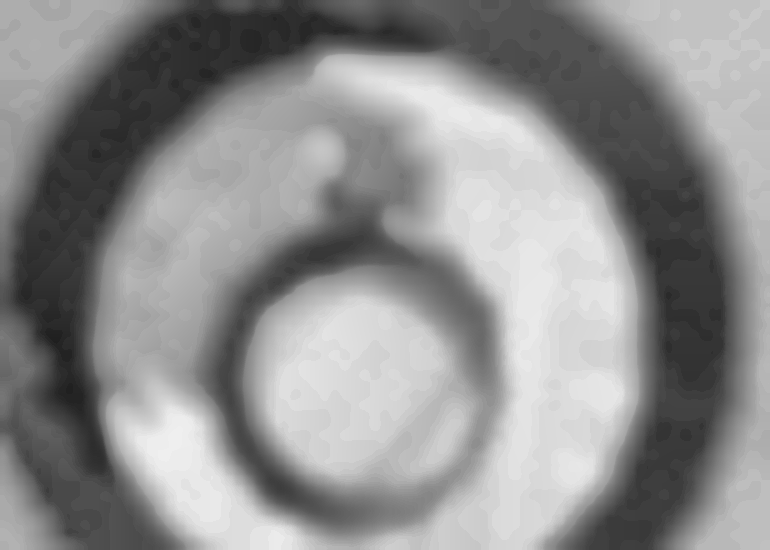

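Contrast enhancement confirms a notch between x 325 and 425, which puts the keyway at a yaw of about 0.34 (drive +x is about 0.17). I'll place the hub over the axis about 0.2 rad off the keyway, then lower it over the pilot.

```bash
python3 -m crank '[[[0.5,-0.05,0],0],[[0.8,-0.05,0],0],[[0.7,-0.05,0],0],[[0.24,0,0],0],[[0,0,0],0.6],[[0,0,0],0.8],[[0,0,0],0.4],[[0,0,0],0],[[0,0,0],0]]'; python3 - <<'E'
from h import *
s=sensors.read_state();print(s["ee_pos"],yaw(s),rows([.5847,.104,.12],s),s["ft_force"])
E
```

```text
time: 7.08
ee_pos: [0.5846, 0.1051, 0.1985]
eef_rot: [0.998, 0.067, 0.0, 0.0]
ft_force: [-0.6, 0.2, -2.1]
width: 0.0515
grip_force: 25.0
[0.5846 0.1051 0.1985] 0.13380347795645198 [-0.0022  0.0377  2.6175] [-0.6412  0.2355 -2.1217]
```

```bash
python3 -m crank '[[[0,0.03,0.5],0],[[0,0,0.6],0],[[0,0,0.6],0],[[0,0,0.3],0],[[0,0,0.2],0],[[0,0,0.1],0],[[0,0,0],0]]';  python3 - <<'E'
from h import *
s=sensors.read_state();print(s["ee_pos"],yaw(s),s["ft_force"],s["torque"])
s=look("pics/w3.png")
E
```

```text
time: 7.95
ee_pos: [0.5849, 0.1044, 0.1297]
eef_rot: [0.998, 0.066, 0.0, 0.0]
ft_force: [0.8, -0.3, -1.8]
width: 0.0516
grip_force: 25.0
[0.5849 0.1044 0.1297] 0.13267403566137223 [ 0.7978 -0.3159 -1.8102] [0.0173 0.0509 0.0107]
```

View pics/w3.png

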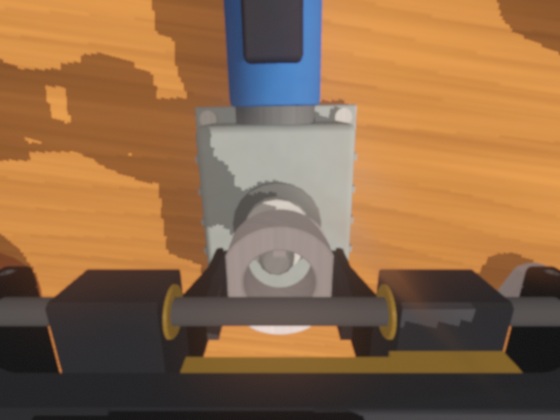

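The pilot at (278,262) is centred in the bore, which spans x 245–316. I'll lower further, watching the force.

```bash
python3 -m crank '[[[0,0,0.2],0],[[0,0,0.2],0],[[0,0,0.2],0],[[0,0,0.05],0],[[0,0,0],0]]';
```

```text
time: 8.62
ee_pos: [0.5847, 0.1044, 0.1099]
eef_rot: [0.998, 0.066, -0.0, 0.0]
ft_force: [-0.1, -0.2, -1.4]
width: 0.052
grip_force: 25.0
```

```bash
python3 -m crank '[[[0,0,0.06],0],[[0,0,0.06],0],[[0,0,0],0]]'; python3 -m crank '[[[0,0,0.06],0],[[0,0,0.06],0],[[0,0,0],0]]'
```

```text
time: 9.0
ee_pos: [0.5847, 0.1048, 0.107]
eef_rot: [0.998, 0.066, 0.0, -0.0]
ft_force: [-3.1, 0.2, 4.1]
width: 0.0518
grip_force: 25.0
time: 9.38
ee_pos: [0.5846, 0.1053, 0.1033]
eef_rot: [0.998, 0.067, 0.0, -0.0]
ft_force: [-2.3, 1.8, -0.4]
width: 0.0517
grip_force: 25.0
```

Bore is on the keyed part (slight chamfer centring). Ease sideways and go down to where the tab should rest (TCP about 0.0946).

```bash
python3 -m crank '[[[-0.02,-0.01,0.07],0],[[0,0,0.07],0],[[0,0,0.07],0],[[0,0,0],0]]'; python3 -m crank '[[[0,0,0.03],0],[[0,0,0.03],0],[[0,0,0],0]]'
```

```text
time: 9.88
ee_pos: [0.5837, 0.105, 0.096]
eef_rot: [0.998, 0.066, -0.0, -0.0]
ft_force: [-2.2, 4.7, -3.2]
width: 0.0515
grip_force: 25.0
time: 10.25
ee_pos: [0.5838, 0.1051, 0.0949]
eef_rot: [0.998, 0.066, -0.0, -0.0]
ft_force: [-4.3, 4.2, 2.1]
width: 0.0519
grip_force: 25.0
```

Resting at 0.0949 with about 4 N, as expected. I'll ease sideways and press slightly to confirm contact.

```bash
python3 -m crank '[[[-0.02,-0.02,0.01],0],[[0,0,0],0],[[0,0,0],0]]'; python3 -m crank '[[[0,0,0.02],-0.3],[[0,0,0],0]]';  python3 -m crank '[[[0,0,0],-0.3],[[0,0,0],0]]'
```

```text
time: 10.62
ee_pos: [0.5838, 0.1051, 0.0948]
eef_rot: [0.998, 0.066, 0.0, 0.0]
ft_force: [-2.6, 3.4, 3.6]
width: 0.0516
grip_force: 25.0
time: 10.88
ee_pos: [0.5838, 0.1051, 0.0942]
eef_rot: [0.996, 0.087, 0.0, 0.0]
ft_force: [-1.9, 3.1, 4.1]
width: 0.0519
grip_force: 25.0
time: 11.12
ee_pos: [0.5836, 0.1052, 0.0936]
eef_rot: [0.994, 0.108, 0.0, -0.0]
ft_force: [0.4, 3.0, 0.1]
width: 0.0515
grip_force: 25.0
```

```bash
python3 -m crank '[[[0,0,0.02],-0.3],[[0,0,0],0]]';  python3 -m crank '[[[0,0,0.01],-0.3],[[0,0,0],0]]'; python3 -m crank '[[[0,0,0.01],-0.15],[[0,0,0],0]]'
```

```text
time: 11.38
ee_pos: [0.5834, 0.1048, 0.0929]
eef_rot: [0.992, 0.128, -0.0, 0.0]
ft_force: [-0.5, 2.4, -2.5]
width: 0.0519
grip_force: 25.0
time: 11.62
ee_pos: [0.5834, 0.1047, 0.0927]
eef_rot: [0.989, 0.149, -0.0, 0.0]
ft_force: [0.1, 2.4, -1.4]
width: 0.052
grip_force: 25.0
time: 11.88
ee_pos: [0.5834, 0.1048, 0.0925]
eef_rot: [0.987, 0.16, -0.0, 0.0]
ft_force: [-0.3, 2.4, -1.4]
width: 0.052
grip_force: 25.0
```

At yaw 0.32 the hub is free of contact below the rest height, so the tab appears to be in the keyway. I'll feel downward gently.

```bash
python3 -m crank '[[[0,0,0.05],0],[[0,0,0.05],0],[[0,0,0],0]]'
```

```text
time: 12.25
ee_pos: [0.5833, 0.1049, 0.0894]
eef_rot: [0.987, 0.16, -0.0, 0.0]
ft_force: [-1.0, 0.7, -2.3]
width: 0.0517
grip_force: 25.0
```

```bash
python3 -m crank '[[[0,0,0.07],0],[[0,0,0.07],0],[[0,0,0.07],0],[[0,0,0.04],0],[[0,0,0],0]]'; python3 -m crank '[[[0,0,0.03],0],[[0,0,0.03],0],[[0,0,0],0]]'
```

```text
time: 12.88
ee_pos: [0.5832, 0.1051, 0.0819]
eef_rot: [0.987, 0.16, -0.0, 0.0]
ft_force: [-2.4, 0.5, -2.5]
width: 0.0517
grip_force: 25.0
time: 13.25
ee_pos: [0.5833, 0.1052, 0.0815]
eef_rot: [0.987, 0.16, -0.0, 0.0]
ft_force: [-9.2, -0.6, 11.8]
width: 0.0516
grip_force: 25.0
```

```bash
python3 -m crank '[[[-0.02,0,-0.03],0],[[0,0,0],0]]'; python3 -m crank '[[[0,0,0.03],0],[[0,0,0.01],0],[[0,0,0],0]]'
```

```text
time: 13.5
ee_pos: [0.5832, 0.1051, 0.0817]
eef_rot: [0.987, 0.16, 0.0, -0.0]
ft_force: [-3.2, 0.9, 4.1]
width: 0.0518
grip_force: 25.0
time: 13.88
ee_pos: [0.5833, 0.1051, 0.0814]
eef_rot: [0.987, 0.16, 0.001, 0.0]
ft_force: [-7.7, 0.2, 12.9]
width: 0.0515
grip_force: 25.0
```

Firm stop at 0.0815, which is the shoulder. Relieve the press, release, go up and look.

```bash
python3 -m crank '[[[0,0,-0.04],0],[[0,0,0],0]]'; python3 -m crank '[[[0,0,0],0],[[0,0,0],0],[[0,0,0],0],[[0,0,0],0],[[0,0,0],0],[[0,0,0],0]]' 1; python3 -m crank '[[[0,0,-0.3],0],[[0,0,-0.7],0],[[0,0,-1],0],[[0,0,-1],0],[[0,0,-1],0],[[-0.5,0,-0.3],0],[[-0.9,0,0],0],[[-0.5,0,0],0],[[0,0,0],0],[[0,0,0],0]]'
python3 - <<'E'
from h import *
s=look("pics/w4.png");print(s["ee_pos"],yaw(s))
i=cv2.imread("pics/w4.png")
u=proj([.5835,.105,.104],s).astype(int);print(u)
a=cv2.resize(i[max(u[1]-60,0):u[1]+70,u[0]-65:u[0]+65],(480,480),interpolation=cv2.INTER_CUBIC)
m=cv2.cvtColor(vision.camera("scene"),cv2.COLOR_RGB2BGR)[170:250,290:370]
cv2.imwrite("pics/w4c.png",np.hstack([cv2.resize(a,(400,400)),cv2.resize(m,(400,400),interpolation=cv2.INTER_CUBIC)]))
# heights: how wide/centred the top face should be at .104 (home) vs .118 (riding)
for z in(.104,.118):print(z,[proj(np.array([.5835,.105,z])+.03*d*np.array([np.cos(yaw(s)),np.sin(yaw(s)),0]),s)-u+[65,60] for d in(1,-1)])
M=vision.camera_model("scene");f=210/np.tan(np.radians(M["vertical_fov"])/2)
for z in(.104,.118,.124):
    q=M["camera_from_world"]@[.5835,.105,z,1];print(z,((f*q[:2]/q[2]+[M["cx"],M["cy"]])-[290,170])*5+[400,0])
E
```

```text
time: 14.12
ee_pos: [0.5832, 0.1051, 0.0815]
eef_rot: [0.987, 0.16, 0.0, -0.0]
ft_force: [-2.8, 1.5, 4.3]
width: 0.0518
grip_force: 25.0
time: 14.88
ee_pos: [0.5829, 0.1049, 0.0812]
eef_rot: [0.987, 0.16, 0.0, 0.0]
ft_force: [0.5, -0.3, -0.6]
width: 0.0865
grip_force: 0.0
time: 16.12
ee_pos: [0.5293, 0.087, 0.2104]
eef_rot: [0.987, 0.16, 0.0, 0.0]
ft_force: [-0.3, 0.4, 0.2]
width: 0.0872
grip_force: 0.0
[0.5293 0.087  0.2104] 0.32105303017242365
[277 143]
0.104 [array([65.4678, 22.1096]), array([65.4991, 95.8312])]
0.118 [array([65.3886, 21.8711]), array([65.4271, 99.3866])]
0.104 [602.3469 132.783 ]
0.118 [605.4158 113.6091]
0.124 [606.7537 105.2501]
```

View pics/w4c.png

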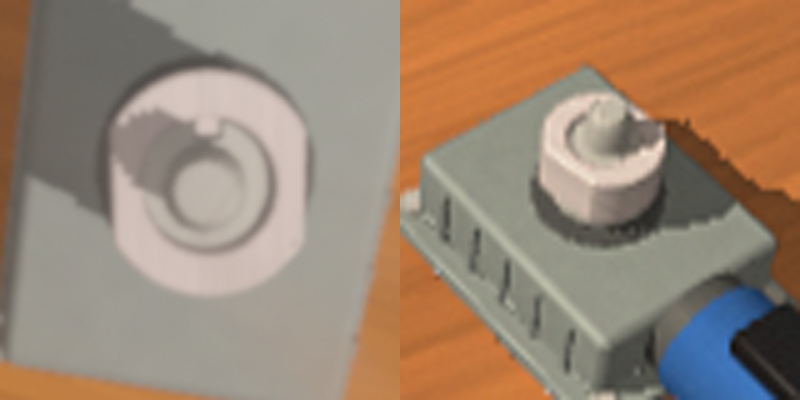

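The hub is seated: its top face is almost flush with the keyed part, its tab sits in the keyway at (208,127), and the pilot stands proud above it. The scene view on the right shows it level on the shoulder with no gap.

```bash
python3 -c "
from bench import r
print(r.close_job())"
```

```text
the job is handed in; nothing more can be done
None
```

The tabbed hub is home on the shoulder with its tab in the keyway and released; the peak measured wrist reading was about 16 N, nothing else on the bench was touched, and the job was handed in at about 16 s.

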